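Click both attenuator dials to the middle mark

TASK

Two attenuator boxes on the lab bench each have a big knurled dial that stands one click away from its long middle mark, one to the left of it and the other to the right. Press a fingertip gently on the top of each dial and turn it, by friction, until it clicks in with its white pointer at the long mark; either box may come first. Do not push, knock over or pick up anything else on the bench, and leave the dials free at the end.

Things in the scene. Friction and masses are not known exactly. Their poses are not given: they have to be found in the camera images.
- attenuator_a: One of two identical pale boxes fixed to the bench, 170 (x) x 150 (y) x 50 mm tall, with a big round dial on top. Origin: on the bench under the dial's axis; the box reaches 73 mm to its front (-x) and 97 mm to its rear (+x). A fixed aluminium collar round the dial has outer radius 57 mm, top at 62 mm. Two 12 mm high steel sockets stand on the rear edge, 84 mm behind the axis.
- mark_a (a point): The long black middle mark on attenuator_a: its centre, 62 mm to the front (-x) of the dial's axis, on the collar, 62 mm above the bench; 20 mm long. Short black marks on the collar stand 0.7 rad (40 degrees) to either side of it.
- top_a (a point): Centre of the dial's top face on attenuator_a, 70 mm above the bench. Knurled flat disc, diameter 96 mm, white pointer line; top 8 mm above the collar, too wide to pinch: press a fingertip on the top 25 to 38 mm off the axis and sweep round it. Sprung: gives from 2.5 N, sinks 1 mm per further 1.5 N, stops 6 mm down. Pressed with 8 N the finger grips; a click needs about 2 N sideways there.
- dial_a (a joint): Angle of attenuator_a's dial, rad, growing clockwise seen from above. 0: pointer at the long middle mark; -0.7, +0.7: at the short marks. These are its three clicks; let go, it springs into the nearest. Travel ends at -0.85 and +0.85. Starts at the counter-clockwise short mark (about -0.7).
- attenuator_b: One of two identical pale boxes fixed to the bench, 170 (x) x 150 (y) x 50 mm tall, with a big round dial on top. Origin: on the bench under the dial's axis; the box reaches 73 mm to its front (-x) and 97 mm to its rear (+x). A fixed aluminium collar round the dial has outer radius 57 mm, top at 62 mm. Two 12 mm high steel sockets stand on the rear edge, 84 mm behind the axis.
- mark_b (a point): The long black middle mark on attenuator_b: its centre, 62 mm to the front (-x) of the dial's axis, on the collar, 62 mm above the bench; 20 mm long. Short black marks on the collar stand 0.7 rad (40 degrees) to either side of it.
- top_b (a point): Centre of the dial's top face on attenuator_b, 70 mm above the bench. Knurled flat disc, diameter 96 mm, white pointer line; top 8 mm above the collar, too wide to pinch: press a fingertip on the top 25 to 38 mm off the axis and sweep round it. Sprung: gives from 2.5 N, sinks 1 mm per further 1.5 N, stops 6 mm down. Pressed with 8 N the finger grips; a click needs about 2 N sideways there.
- dial_b (a joint): Angle of attenuator_b's dial, rad, growing clockwise seen from above. 0: pointer at the long middle mark; -0.7, +0.7: at the short marks. These are its three clicks; let go, it springs into the nearest. Travel ends at -0.85 and +0.85. Starts at the clockwise short mark (about +0.7).
- spool_mid (a point): Bystander, loose: solder spool, grey, diameter 52, 40 tall mm. The point is its centre, half-way up (20 mm).
- driver_mid (a point): Bystander, loose: black screwdriver lying flat, 150 long, 26 thick mm. The point is its centre, half-way up (13 mm).
- meter_mid (a point): Bystander, loose: hand-held multimeter lying flat, 150 x 75 x 34 mm. The point is its centre, half-way up (17 mm).
- mug_mid (a point): Bystander, loose: white mug, diameter 76, 90 tall mm. The point is its centre, half-way up (45 mm).
- flux_mid (a point): Bystander, loose: small amber bottle, diameter 40, 90 tall mm. The point is its centre, half-way up (45 mm).

How it is judged:
At the end, for the whole second after the job is handed in: Both dials rest in the middle click: each joint within 0.12 rad of 0 and not turning (under 0.1 rad/s) (value of joint dial_a between -0.12 and 0.12 rad and velocity of joint dial_a between -0.1 and 0.1 rad/s and value of joint dial_b between -0.12 and 0.12 rad and velocity of joint dial_b between -0.1 and 0.1 rad/s); the robot touches nothing.
It fails at once if a bystander is shoved more than 25 mm from its place (distance of any of spool_mid, driver_mid, meter_mid, mug_mid, flux_mid from where it was at the start of the episode above 0.025 m).
It fails at once if a bystander is lifted (more than 12 mm) off the bench (height (world z) of spool_mid above 0.032 m or height (world z) of driver_mid above 0.025 m or height (world z) of meter_mid above 0.029 m or height (world z) of any of mug_mid, flux_mid above 0.057 m).
It fails at once if a bystander is knocked over (mug, bottle or spool tilted more than 0.5 rad) (angle between any of mug_mid, flux_mid, spool_mid's own z axis and vertical above 0.5 rad).
It fails at once if a box or its dial is pressed with more than 45 N (contact force between the fingers and attenuator_a above 45 N or contact force between the fingers and attenuator_b above 45 N).
It fails at once if a box or its dial is touched with the arm instead of the fingers (contact force between the arm and attenuator_a above 2 N or contact force between the arm and attenuator_b above 2 N).
It also fails if it takes over 48 s, if anything falls off the work surface, if the arm or the gripper's body presses on something with over 40 N, if the wrist force passes 120 N, or if a joint passes its speed limit or range.

ROBOT

A 6-joint arm with a two-finger parallel gripper is mounted at the origin on the work surface. World frame = base frame: x ahead of the robot, y to its left, z up, the work surface at z = 0. Lengths are in m, angles in rad, forces in N, time in s.
With the tool pointing down it reaches from about 0.35 to 1 m from the base axis. Payload 7.1 kg.
Tool frame: the origin (TCP) lies between the finger pads; the fingertips stand 22 mm ahead of it and the grasp point (between the pads) lies 3 mm ahead of it; x points along the fingers, y is the direction in which the jaws open and shut, and the axes are right-handed (so a half turn about x gives the same grasp; the last joint's range is limited). The gripper opens to 85 mm and grips with 20 to 120 N. Pads are 22 mm wide; open, the fingers measure 114 mm over their backs; the gripper's body (76 mm by 85 mm) begins 54 mm behind the grasp point. The pads swing forward as they close: fully open they stand 13 mm farther back than shut.
Start: joints at [1.218, 0.423, 1.63, -0, 1.089, -0.019], TCP at [0.205, 0.59, 0.253] pointing down, gripper open.
Joint ranges: [-3, 3], [-0.9, 2.11], [0.09, 2.58], [-1.31, 4.45], [0.11, 2.69], [-2.54, 2.54]. Speed limits (rad/s): [2.39, 2.39, 3.01, 3.14, 3.14, 3.14].

INTERFACE

Orientations are given as a rotation vector (axis times angle).
In Python, from rig import manip gives the robot as it stands. The module is installed in compiled form; this text tells all that it offers. Calls block until the motion is done:
- manip.move_to(position, orientation): joint-space move of the TCP to a pose.
- manip.servo_line(position, orientation=None, rate=0.15): straight line of the TCP; orientation=None keeps the orientation; rate is the mean speed in m/s.
- manip.set_joints(angles): joint-space move.
- manip.command_gripper(opening, f_grip=None): finger opening in m; f_grip is the grip in N (None keeps the last); returns when the fingers have stopped.
- manip.hold(seconds).
- manip.solve_ik(position, orientation): joint angles nearest the present ones, or None.
- manip.camera(name): name is "scene" or "top" or "wrist"; returns a dict with "image" (400x640x3 uint8, red, green, blue), "fx", "fy", "cx", "cy" (pixels), "cam_to_world" (4x4, takes a point from camera to world coordinates); the wrist camera has in their place "mount" (4x4, takes a point from camera to tool coordinates, whose origin is the TCP and whose axes are the tool frame's). Camera axes: x right, y down, z forward; pixel columns grow to the right and rows downward; lengths in m; the calibration is good to about 2 mm. The wrist camera is an equidistant fisheye: a pixel r from the principal point sees the ray r / f radians off the axis. A picture is of the moment at which its call begins: read the wrist's pose just before it. There is no depth.
A pose or a line that the arm cannot do raises manip.IKError and nothing moves.
- manip.sign_off(): hands the job in, once; it reports no verdict.
Readings, each from a call of its own:
- manip.get_time(): time.
- manip.get_joint_positions(): joint angles.
- manip.get_joint_vel(): joint speeds.
- manip.get_tau(): joint torques, N m.
- manip.get_position(): TCP position.
- manip.get_ee_rot(): TCP orientation.
- manip.get_contact_force(): force on the tool from outside, world axes, zero at the start.
- manip.get_torque(): the same for the moment, N m.
- manip.get_width(): finger opening in m.
Only numpy, scipy, OpenCV 4.12 (cv2) and the standard library are available. Lean on these libraries where they do the work, as an engineer would, in place of code of your own. Each camera call takes 0.05 s, during which the arm holds its last target.

## Working session

There is one attempt and no reset: what is moved stays moved. The work goes in short steps, each a Python script; the robot and the scene stay as the last script left them, time stands still between calls to the robot, and variables do not carry over. Pictures are saved under pics/ and viewed, and the job is handed in when it is done.

```bash
mkdir -p pics; python3 - <<'E'
from rig import manip
import cv2, numpy as np
for n in("scene","top","wrist"):
    p=manip.get_position();R=manip.get_ee_rot()
    c=manip.camera(n)
    cv2.imwrite(f"pics/{n}0.png",c["image"][:,:,::-1])
    np.save(f"{n}0.npy",c,allow_pickle=True)
    print(n,c["fx"],c["fy"],c["cx"],c["cy"]);print(np.round(c.get("cam_to_world",c.get("mount")),4))
print(p,R,manip.get_time())
E
```

```text
scene 505.73064651727094 505.73064651727094 311.4949821685716 200.5052879111865
[[-0.2445  0.809  -0.5346  1.3343]
 [ 0.9696  0.2032 -0.1361  0.2227]
 [-0.0015 -0.5516 -0.8341  1.2703]
 [ 0.      0.      0.      1.    ]]
top 499.1349843432079 499.1349843432079 328.51168589842786 203.83697503853537
[[ 0.0094 -0.9984  0.0557  0.4842]
 [-0.9998 -0.0103 -0.0165  0.0252]
 [ 0.017  -0.0555 -0.9983  1.4177]
 [ 0.      0.      0.      1.    ]]
wrist 309.70691628693146 309.70691628693146 320.81343208554745 197.76976996102022
[[-1.000e-04 -3.119e-01  9.501e-01 -1.201e-01]
 [ 1.000e+00 -1.600e-03 -4.000e-04 -4.000e-04]
 [ 1.700e-03  9.501e-01  3.119e-01 -7.990e-02]
 [ 0.000e+00  0.000e+00  0.000e+00  1.000e+00]]
[0.20458821 0.59005614 0.25258514] [ 0.26080885  1.5551327  -0.26307699] 0.15
```

View pics/top0.png

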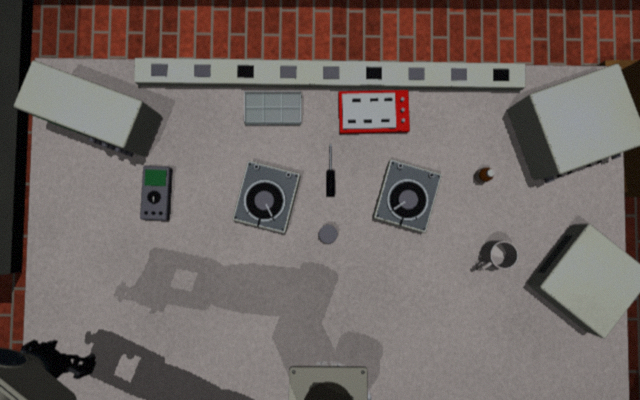

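View pics/scene0.png

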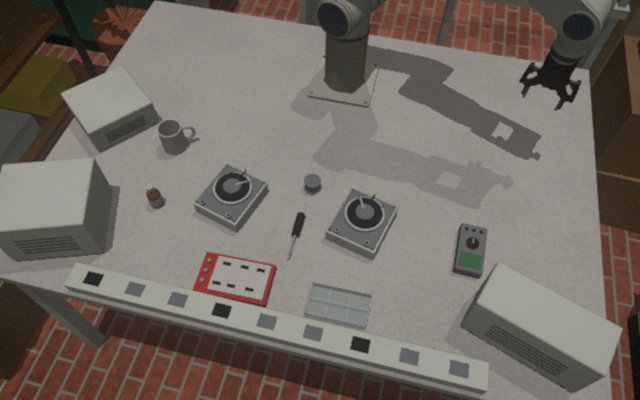

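View pics/wrist0.png

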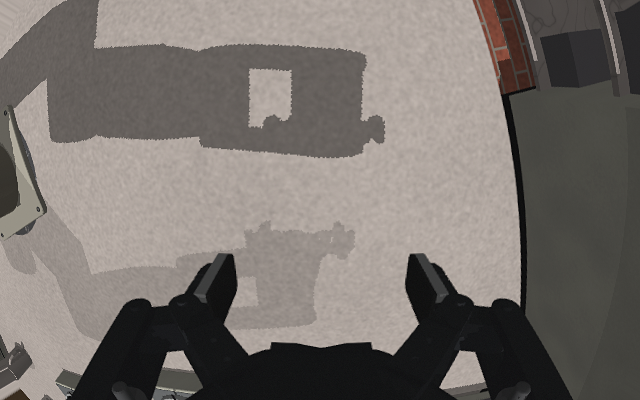

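```bash
python3 - <<'E'
import cv2
im=cv2.imread("pics/top0.png")[145:245,225:450]
cv2.imwrite("pics/topz.png",cv2.resize(im,(788,350),interpolation=cv2.INTER_CUBIC))
im=cv2.imread("pics/scene0.png")[155:260,185:410]
cv2.imwrite("pics/scenez.png",cv2.resize(im,(788,368),interpolation=cv2.INTER_CUBIC))
E
```

```text
(no output)
```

View pics/topz.png

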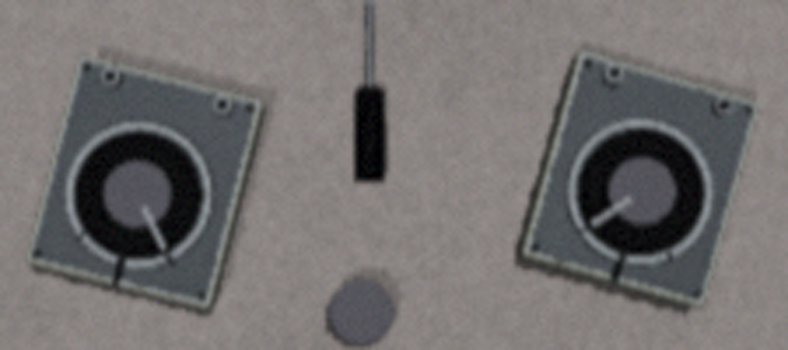

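View pics/scenez.png

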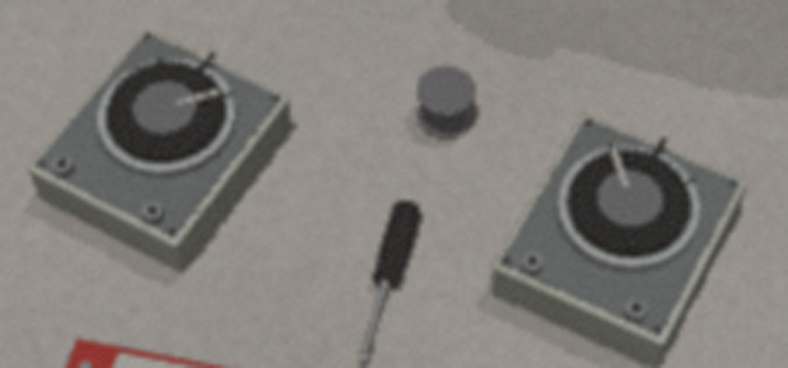

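```bash
cat > h.py <<'E'
import numpy as np, cv2
from scipy.spatial.transform import Rotation as Ro
def ray(c,uv,z):
    T=c["cam_to_world"]; d=T[:3,:3]@np.array([(uv[0]-c["cx"])/c["fx"],(uv[1]-c["cy"])/c["fy"],1])
    return T[:3,3]+d*(z-T[2,3])/d[2]
def dials(c,name,boxes):
    g=cv2.cvtColor(c["image"],cv2.COLOR_RGB2GRAY); out={}
    for k,(x0,y0,x1,y1) in boxes.items():
        s=4; sub=cv2.resize(g[y0:y1,x0:x1],None,fx=s,fy=s,interpolation=cv2.INTER_CUBIC)
        m=(sub<50).astype(np.uint8)
        cs,_=cv2.findContours(m,cv2.RETR_EXTERNAL,cv2.CHAIN_APPROX_NONE)
        ct=max(cs,key=cv2.contourArea); ct=cv2.convexHull(ct)
        e=cv2.fitEllipse(ct); uv=((e[0][0]+.5)/s-.5+x0,(e[0][1]+.5)/s-.5+y0)
        out[k]=ray(c,uv,.070); print(name,k,np.round(uv,1),np.round(e[1],0)/s,np.round(out[k],4))
    return out
TOPB=dict(a=(235,172,295,230),b=(380,172,438,228)); SCB=dict(b=(205,163,260,210),a=(335,185,395,240))
E
python3 - <<'E'
from h import *
t=np.load("top0.npy",allow_pickle=True).item();s=np.load("scene0.npy",allow_pickle=True).item()
dials(t,"top",TOPB);dials(s,"scene",SCB)
# marks from zoomed view
for k,p in dict(a=(119,270),b=(619,267)).items(): print(k,np.round(ray(t,(p[0]/3.502+225,p[1]/3.5+145),.062),4))
from rig import manip
R=Ro.from_rotvec(manip.get_ee_rot()).as_matrix();print(R.round(3)); print(manip.get_contact_force(),manip.get_width())
E
```

```text
top a [263.7 201.9] [35.25 40.5 ] [0.5629 0.178  0.07  ]
top b [406.7 202. ] [34.75 43.5 ] [ 0.5666 -0.2091  0.07  ]
scene b [231.9 186.7] [27.   32.75] [ 0.5748 -0.2084  0.07  ]
scene a [364.2 212.8] [28.75 33.5 ] [0.5689 0.1801 0.07  ]
a [0.5083 0.1907 0.062 ]
b [ 0.5144 -0.197   0.062 ]
[[-0.     0.328  0.945]
 [-0.001  0.945 -0.328]
 [-1.    -0.001 -0.   ]]
[-0.7554191   0.9433607  -0.06582074] 0.08547028836876572
```

```bash
sed -i 's/        cs,_=/        m=cv2.morphologyEx(cv2.morphologyEx(m,cv2.MORPH_CLOSE,np.ones((25,25),np.uint8)),cv2.MORPH_OPEN,cv2.getStructuringElement(cv2.MORPH_ELLIPSE,(41,41)))\n        cs,_=/' h.py
python3 - <<'E'
from h import *
t=np.load("top0.npy",allow_pickle=True).item();s=np.load("scene0.npy",allow_pickle=True).item()
D=dials(t,"top",TOPB);S=dials(s,"scene",SCB)
from rig import manip
C={k:(D[k]+S[k])/2 for k in D}
def ori(psi): # tool z horizontal at azimuth psi
    z=np.array([np.cos(psi),np.sin(psi),0]);x=np.array([0,0,-1.]);return Ro.from_matrix(np.c_[x,np.cross(z,x),z]).as_rotvec()
for k in C:
    for psi in np.deg2rad([-60,-30,-15,0,15,30,60]):
        print(k,round(np.rad2deg(psi)),manip.solve_ik(C[k]+[0,0,.03],ori(psi)))
E
```

```text
Traceback (most recent call last):
  File "h.py", line 13, in dials
    ct=max(cs,key=cv2.contourArea); ct=cv2.convexHull(ct)
ValueError: max() iterable argument is empty
```

```bash
python3 - <<'E'
s=open('h.py').read()
i=s.index("        m=cv2.morph"); j=s.index("        ct=max")
s=s[:i]+"""        cs,_=cv2.findContours(m,cv2.RETR_EXTERNAL,cv2.CHAIN_APPROX_NONE)
        m=cv2.drawContours(np.zeros_like(m),[cv2.convexHull(max(cs,key=cv2.contourArea))] if 0 else [max(cs,key=cv2.contourArea)],-1,1,-1)
        m=cv2.morphologyEx(m,cv2.MORPH_OPEN,cv2.getStructuringElement(cv2.MORPH_ELLIPSE,(41,41)))
        cs,_=cv2.findContours(m,cv2.RETR_EXTERNAL,cv2.CHAIN_APPROX_NONE)
"""+s[j:]
s+="""
def ori(psi): # tool z horizontal at azimuth psi
    z=np.array([np.cos(psi),np.sin(psi),0]);x=np.array([0,0,-1.]);return Ro.from_matrix(np.c_[x,np.cross(z,x),z]).as_rotvec()
"""
open('h.py','w').write(s)
E
python3 - <<'E'
from h import *
t=np.load("top0.npy",allow_pickle=True).item();s=np.load("scene0.npy",allow_pickle=True).item()
D=dials(t,"top",TOPB);S=dials(s,"scene",SCB)
from rig import manip
C={k:(D[k]+S[k])/2 for k in D}
for k in C:
    for psi in np.deg2rad([-60,-30,0,30,60]):
        print(k,round(np.rad2deg(psi)),np.round(manip.solve_ik(C[k]+[0,0,.03],ori(psi)),2))
E
```

```text
Traceback (most recent call last):
  File "h.py", line 15, in dials
    ct=max(cs,key=cv2.contourArea); ct=cv2.convexHull(ct)
ValueError: max() iterable argument is empty
```

```bash
sed -i 's/        m=(sub<50).astype(np.uint8)/        m=cv2.morphologyEx((sub<50).astype(np.uint8),cv2.MORPH_CLOSE,np.ones((17,17),np.uint8))/' h.py
python3 - <<'E'
from h import *
t=np.load("top0.npy",allow_pickle=True).item();s=np.load("scene0.npy",allow_pickle=True).item()
D=dials(t,"top",TOPB);S=dials(s,"scene",SCB)
from rig import manip
C={k:(D[k]+S[k])/2 for k in D}
for k in C:
    for psi in np.deg2rad([-60,-30,0,30,60]):
        print(k,round(np.rad2deg(psi)),np.round(manip.solve_ik(C[k]+[0,0,.03],ori(psi)),2))
E
```

```text
top a [264.  200.4] [35.75 36.  ] [0.5671 0.1771 0.07  ]
top b [407.4 199.5] [35.5  35.75] [ 0.5735 -0.211   0.07  ]
scene b [231.8 186.8] [26.75 32.25] [ 0.5752 -0.2087  0.07  ]
scene a [364.2 212.8] [28.75 33.25] [0.569  0.1801 0.07  ]
a -60 [ 0.28  0.59  1.78  0.    0.77 -0.24]
a -30 [ 0.28  0.59  1.78 -0.    0.77 -0.76]
a 0 [ 0.28  0.59  1.78 -0.    0.77 -1.29]
a 30 [ 0.28  0.59  1.78 -0.    0.77 -1.81]
a 60 [ 0.28  0.59  1.78 -0.    0.77 -2.33]
b -60 [-0.37  0.61  1.74  0.    0.79 -0.89]
b -30 [-0.37  0.61  1.74 -0.    0.79 -1.42]
b 0 [-0.37  0.61  1.74  0.    0.79 -1.94]
b 30 [-0.37  0.61  1.74 -0.    0.79 -2.46]Traceback (most recent call last):
  File "<stdin>", line 8, in <module>
    return _wrapfunc(a, 'round', decimals=decimals, out=out)
    return _wrapit(obj, method, *args, **kwds)
    result = getattr(arr, method)(*args, **kwds)
TypeError: unsupported operand type(s) for *: 'NoneType' and 'float'
```

```bash
cat >> h.py <<'E'
C=dict(a=np.array([.568,.1786]),b=np.array([.5744,-.2098])); RAD=.031
def P(k,phi,z): return [C[k][0]+RAD*np.cos(phi),C[k][1]+RAD*np.sin(phi),z]
def approach(manip,k,phi):
    manip.command_gripper(0.0,20)
    manip.move_to(P(k,phi,.16),ori(phi)); f0=np.array(manip.get_contact_force()); print("at",manip.get_time(),manip.get_position(),f0,manip.get_width())
    manip.servo_line(P(k,phi,.102),rate=.06); 
    z=.102
    while z>.078:
        F=np.array(manip.get_contact_force())-f0
        print(round(z,4),F.round(2),round(manip.get_position()[2],4),round(manip.get_time(),2))
        if F[2]>8.5 or abs(F).max()>20: break
        z-= .002 if F[2]<1 else .001
        manip.servo_line(P(k,phi,z),rate=.02); manip.hold(.05)
    return z,f0
def sweep(manip,k,phi,dphi,z,f0,n=8):
    for i in range(1,n+1):
        p=phi+dphi*i/n; manip.servo_line(P(k,p,z),ori(p),rate=.03)
        F=np.array(manip.get_contact_force())-f0
        print(round(p,2),F.round(2),round(manip.get_position()[2],4),round(manip.get_time(),2))
        if F[2]<7.5: z-=.0005
        if F[2]>10.5: z+=.0005
    return p
E
python3 - <<'E'
from h import *; from rig import manip
phi=-np.pi/2+.4
z,f0=approach(manip,"a",phi)
print(z)
E
```

```text
at 3.0167 [0.57995321 0.15095561 0.16016806] [ 0.46112547  0.17988925 -0.06649842] 0.00017643090695698016
0.102 [-0.18 -0.31  0.43] 0.1024 4.13
0.1 [ 0.1  -0.1  -0.37] 0.1001 4.43
0.098 [-0.67 -0.78  0.34] 0.0979 4.73
0.096 [-1.29 -0.33  1.18] 0.0959 5.03
0.095 [ 0.04  0.12 -0.59] 0.095 5.33
0.093 [-0.01  0.32  0.28] 0.0929 5.63
0.091 [-0.73 -1.1   3.01] 0.0913 5.93
0.09 [ 0.54 -1.13  5.05] 0.0902 6.23
0.089 [ 0.22 -1.6   6.56] 0.0893 6.53
0.088 [-1.23 -0.62  7.26] 0.0884 6.83
0.087 [-0.56 -1.5   9.47] 0.0876 7.13
0.08699999999999998
```

```bash
python3 - <<'E'
from h import *; from rig import manip
phi=-np.pi/2+.4
f0=np.array([.46,.18,-.07])
p=sweep(manip,"a",phi,-.8,.087,f0)
q=manip.get_position(); manip.servo_line([q[0],q[1],.16],rate=.1)
manip.servo_line([.50,-.02,.2],ori(-np.pi/2),rate=.25)
c=manip.camera("top"); cv2.imwrite("pics/t1.png",cv2.resize(c["image"][145:245,225:450,::-1],(788,350),interpolation=cv2.INTER_CUBIC))
c=manip.camera("scene"); cv2.imwrite("pics/s1.png",cv2.resize(c["image"][155:260,185:410,::-1],(788,368),interpolation=cv2.INTER_CUBIC)); print(manip.get_time())
E
```

```text
-1.27 [ 0.52 -0.59  7.56] 0.0879 7.38
-1.37 [1.2  0.02 8.38] 0.0881 7.63
-1.47 [ 2.5  -0.09  8.38] 0.0881 7.88
-1.57 [ 1.84 -0.69  8.15] 0.0881 8.13
-1.67 [ 1.73 -0.4   8.53] 0.088 8.38
-1.77 [-0.24 -0.44  7.88] 0.0878 8.63
-1.87 [-2.53  0.98  9.17] 0.0875 8.88
-1.97 [-0.98  0.59  8.61] 0.0876 9.13
11.0
```

View pics/t1.png

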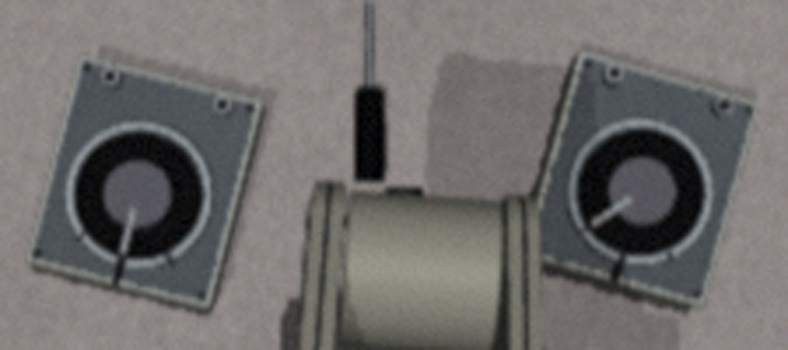

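View pics/s1.png

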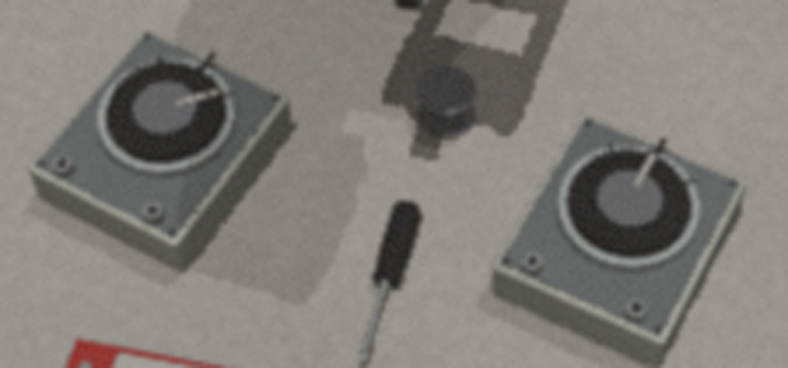

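Dial A's pointer, zoomed (131,212)→(122,258), now lines up with the long mark at (119,270). B is unchanged, at its clockwise short mark. I'll turn B counter-clockwise next.

```bash
python3 - <<'E'
from h import *; from rig import manip
phi=-np.pi/2-.4
z,f0=approach(manip,"b",phi)
if 6<manip.get_contact_force()[2]<14:
    sweep(manip,"b",phi,.8,z,f0)
else: print("ABNORMAL")
q=manip.get_position(); manip.servo_line([q[0],q[1],.16],rate=.1)
manip.servo_line([.45,-.02,.22],ori(-np.pi/2),rate=.25)
c=manip.camera("top"); cv2.imwrite("pics/t2.png",c["image"][:,:,::-1]);cv2.imwrite("pics/t2z.png",cv2.resize(c["image"][145:245,225:450,::-1],(788,350),interpolation=cv2.INTER_CUBIC))
c=manip.camera("scene"); cv2.imwrite("pics/s2.png",c["image"][:,:,::-1]); print(manip.get_time(),manip.get_contact_force())
E
```

```text
at 12.1333 [ 0.56200313 -0.2373528   0.15994216] [-0.93399232  0.77708789 -0.05080415] 9.784207486479214e-06
0.102 [ 1.15 -0.09  0.17] 0.1024 13.25
0.1 [ 1.61 -0.58 -0.  ] 0.1002 13.55
0.098 [ 1.11 -0.24 -0.09] 0.0979 13.85
0.096 [ 0.25 -0.75 -0.3 ] 0.0959 14.15
0.094 [ 1.63 -0.41 -0.46] 0.0939 14.45
0.092 [ 0.65 -1.32  1.28] 0.0921 14.75
0.091 [ 0.96 -1.44  2.9 ] 0.0912 15.05
0.09 [ 1.25 -1.21  4.88] 0.0902 15.35
0.089 [ 0.04 -1.74  6.22] 0.0893 15.65
0.088 [ 0.59 -1.27  6.92] 0.0885 15.95
0.087 [ 0.04 -1.81  8.93] 0.0876 16.25
-1.87 [-0.25 -0.15  8.67] 0.0875 16.5
-1.77 [-2.29 -0.61  9.84] 0.0874 16.75
-1.67 [-1.98 -0.03  8.07] 0.0874 17.0
-1.57 [-0.69 -0.04  8.05] 0.0874 17.25
-1.47 [0.68 1.12 8.08] 0.0877 17.5
-1.37 [1.77 1.01 8.16] 0.0878 17.75
-1.27 [0.96 0.86 8.2 ] 0.0876 18.0
-1.17 [-0.31  0.08  9.29] 0.0875 18.25
20.4417 [ 0.28000894 -0.33434201  0.34014043]
```

View pics/t2z.png

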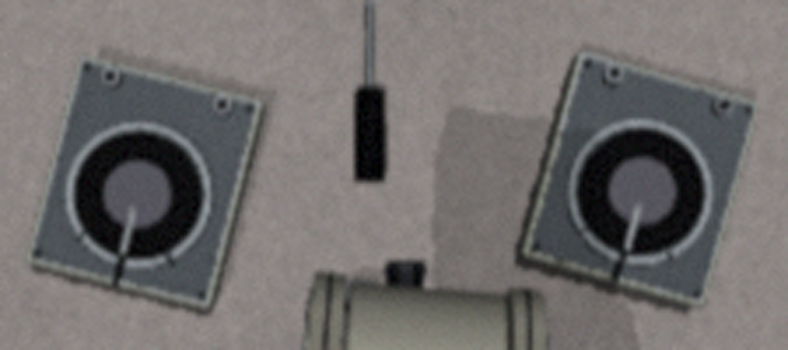

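View pics/s2.png

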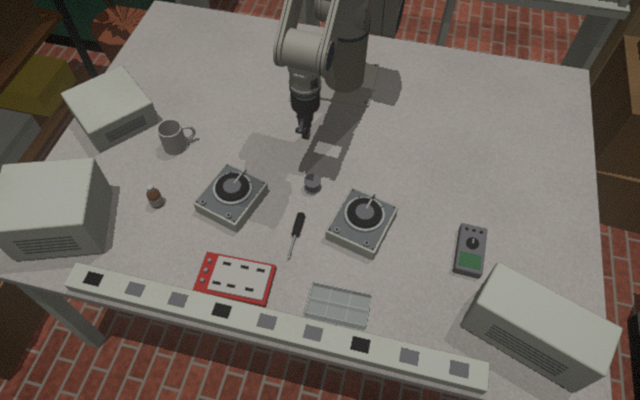

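Both pointers lie on their long marks: A ends at (122,258) zoomed, with its mark at (119,270), and B ends at (628,255), with its mark at (619,267). The bystanders are where they were and the arm is clear, so I'm handing in.

```bash
python3 -c "
from rig import manip
manip.hold(.3);print(manip.sign_off(),manip.get_time())"
```

```text
the job is handed in; nothing more can be done
the job is handed in; nothing more can be done
```

Both dials now rest with their white pointers on the long middle marks, and I handed the job in about 21 s into the 48 s allowed. With the gripper closed, I pressed each dial at about 8–10 N, 31 mm off its axis. I swept A (the left box, seen from the robot) clockwise by 0.8 rad and B (the right box) counter-clockwise by the same.

**Dials:** the last top picture shows both pointers on their long marks, judged by eye. I did not measure the joint angles.

**Bystanders:** in the last scene picture they all stand where they were at the start, also judged by eye.

**Arm:** it was clear of everything at hand-in, with residual force readings under 0.4 N. The highest downward press I read was about 10 N, well under the 45 N limit.

**Disagreement:** the two cameras' dial centres differed by 2–4 mm, so I used the average. No check failed.

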